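# Sort the acrylic offcuts and the frame by colour

### The arm

A 7-joint arm with a two-finger parallel gripper is mounted at the origin on the work surface. World frame = base frame: x ahead of the robot, y to its left, z up, the work surface at z = 0. Lengths are in mm, angles in rad, forces in N, time in s.
With the tool pointing down it reaches from about 400 to 875 mm from the base axis. Payload 6.5 kg.
Tool frame: the origin (TCP) lies midway between the tips of the shut fingers; the grasp point (between the pads) lies 19 mm behind it (ctrl.tcp_to_grasp is the distance from the TCP to the grasp point, in mm); z points along the fingers, y is the line along which they close (so a half turn about z gives the same grasp; the last joint's range is limited). The gripper opens to 88 mm and grips with 3 to 60 N. Pads are 18 mm wide; open, the fingers measure 123 mm over their backs; the gripper's body (75 mm by 187 mm) begins 45 mm behind the grasp point.
Start: joints at [1.196, 0.536, -0.004, 1.538, 0.003, 1.067, -0.071], TCP at [197.54, -619.248, 217.916] pointing down, gripper open.
Joint ranges: [-2.7, 2.7], [-0.37, 2.16], [-1.27, 1.26], [0.24, 2.4], [-1.31, 4.45], [0.19, 1.91], [-2.76, 2.76]. Speed limits (rad/s): [2.39, 2.39, 3.14, 3.14, 3.14, 3.14, 3.14].

### API

Orientations are given as a unit quaternion [w, x, y, z].
In Python, from workcell import ctrl gives the robot as it stands.
- The arm moves only by the tool carry_out, never from a script. Its argument "commands" is a list of rows, each a list of 3 entries, a list of its own where there are three numbers: the turn, a rotation vector about the world's x, y, z in degrees, then the shift along the world's x, y, z in m, then the closure, from 0 (fully open) to 1 (shut). A call has 1 to 5 rows; each row shifts and turns the commanded pose from where the row before left it; what a row does not reach is not made up. A row lasts 1/8 s, in which the tool goes at most 62.5 mm and 10.7 degrees, less where a joint would pass 70% of its speed; a pose out of reach is approached as far as the arm can. A call is refused whole if a number of a shift passes 0.0625 or a number of a turn 10.7, either way. A call with a gripper value outside its range is refused whole. The fingers move at their own pace and stop on an object; "newtons" is the grip in N (left out, the last holds). Time passes only in rows, so rows that do not move let the fingers close. It gives the time, the measured TCP pose, the force, the opening and the grip force at its end, in the units of the state.
- ctrl.observe(): the state, without advancing time (a new reading comes with each control period).
- ctrl.read_camera(name): name is "scene" or "top"; returns the picture (384x512x3 uint8, blue, green, red); there is no depth.
- ctrl.camera_model(name): a dict with "fx", "fy", "cx", "cy" (pixels), "k1" (the pictures are not rectified: a ray, as slopes to the right and down, at radius r is drawn at 1 + k1 r^2 times it, then the intrinsics apply), "extrinsics" (4x4, takes a point from world to camera coordinates). Camera axes: x right, y up, looking along -z (the intrinsics and any distortion apply to the point x, -y, -z); pixel columns grow to the right and rows downward; lengths in mm; the calibration is good to about 2 mm. A picture is of the moment at which its call begins. camera_model takes no time and is no camera call.
- ctrl.sign_off(): hands the job in; it is judged then, once.
The state is a dict: "t": time; "qpos": joint angles; "joint_vel": joint speeds; "tau": joint torques, N m; "tcp_pos": TCP position; "eef_rot": TCP orientation; "wrist_force": force on the tool from outside, world axes, zero at the start; "moment": the same for the moment, N m; "grip_width": opening from 0.0 (shut) to 1.0 (fully open); "finger_force": force on a finger pad.
Only numpy, scipy, OpenCV 4.12 (cv2) and the standard library are available. Lean on these libraries where they do the work, as an engineer would, in place of code of your own. Each camera call takes 0.05 s, during which the arm holds its last target. There are 200 camera calls.

### The job

Sort the coloured acrylic into the tray of its own colour: sweep the three offcuts sideways off the sorting board into the trays without lifting them off the board, and slide the orange frame off the open end of its rod and sort it too. Everything must end up lying flat in its tray, and the tools, bottles and ruler standing around stay where they are.

Things in the scene. Friction and masses are not known exactly. Their poses are not given: they have to be found in the camera images.
- board: Raised sorting board fixed to the table: plywood with a grey carpet top, 295 (x) x 280 (y) mm, top 45 mm above the table. Origin: centre of its underside; x points away from the robot, y to the left, turned a few degrees. Offcuts lie in three rows, one in each, at x about -64, +2 and +68 mm, anywhere from side to side; each row is clear towards both trays.
- tray_green: Green open tray fixed to the table, one of the two standing along the board's left and right sides (which is which varies). 290 (x) x 175 (y) x 38 high mm outside, walls and floor 4 mm; rim 7 mm below the board's top, 3 mm gap to the board, centred 20 mm farther (x) than the board. Origin: centre of its underside; axes parallel to the board's.
- tray_orange: Orange open tray fixed to the table, one of the two standing along the board's left and right sides (which is which varies). 290 (x) x 175 (y) x 38 high mm outside, walls and floor 4 mm; rim 7 mm below the board's top, 3 mm gap to the board, centred 20 mm farther (x) than the board. Origin: centre of its underside; axes parallel to the board's.
- offcut_green_long: Green acrylic offcut, flat tile 52 (its x) x 90 (its y) x 12 thick mm, 65 g, lying flat on the board with its long side (y) roughly along the board's y; a thin white strip of masking paper crosses it near its +y end. Origin: centre of its underside; z is its thickness direction.
- offcut_green_short: Green acrylic offcut, flat tile 52 (its x) x 75 (its y) x 12 thick mm, 65 g, lying flat on the board with its long side (y) roughly along the board's y; a thin white strip of masking paper crosses it near its +y end. Origin: centre of its underside; z is its thickness direction.
- offcut_orange: Orange acrylic offcut, flat tile 52 (its x) x 85 (its y) x 12 thick mm, 65 g, lying flat on the board with its long side (y) roughly along the board's y; a thin white strip of masking paper crosses it near its +y end. Origin: centre of its underside; z is its thickness direction.
- frame: Orange acrylic square frame 100 x 100 x 12 mm, bars 16 mm wide, opening 68 mm, 60 g. Hangs upright by its top bar, its plane across the rod, lower edge 8 mm above board level, just beyond the board's far edge. Origin: centre of the opening; x: thickness (along the rod while hanging), z: up as it hangs. Slides freely. Pushed off above mid-height it tips away from the push and lands flat on the board in the farthest row.
- rod_tip (a point): Centre of the open end of the rod, 132 mm above the table. The rod, steel, 10 mm thick, 98 mm free length, points level from its post towards the robot (along the stand's -x, parallel to the board's x within a few degrees); the open end is just above the far edge of the board.
- rod_stand: Fixed steel stand behind the board that carries the rod: post 20 x 30 mm, 138 mm tall, on a 60 x 110 mm foot. Origin: table level, at the face of the post where the rod starts; the rod runs from here along its -x.
- ruler: steel ruler 160 x 26 x 4 mm lying along the near edge of the board, on the board; origin: centre of underside
- glue: white glue bottle with orange nozzle, 54 mm wide, 160 tall, behind the board on the right; origin: centre of underside
- beads_jar: amber glass jar with steel lid, 68 mm wide, 110 tall, behind the board on the left; origin: centre of underside
- flask: green flask with black cap, 74 mm wide, 220 tall, far left; origin: centre of underside
- running_pliers: pliers with red handles, about 190 mm long, 16 high, on the table near left; origin: near their pivot
- nippers: nippers with blue handles, about 190 mm long, 16 high, on the table at the right; origin: near their pivot
- brush: brush lying on the table at the left, beyond the left tray; origin: on its underside
Not all that is in view belongs to the job. What is shaped like the offcut_green_short but blue is not meant. What is shaped like the frame but yellow is not meant.

How it is judged (in metres and radians):
At the end, for the whole second after the job is handed in: Each of the three offcuts and the frame lies at rest in the tray of its own colour: its centre inside the tray's walls and below the rim (lower than 36 mm above the table), tilted less than about 19 degrees from flat (not left hanging on the rim) (x of offcut_green_long in the frame of tray_green between -0.14 and 0.14 m and y of offcut_green_long in the frame of tray_green between -0.082 and 0.082 m and height (world z) of each of offcut_green_long, offcut_green_short, offcut_orange, frame below 0.036 m and (angle between offcut_green_long's own z axis and vertical below 0.33 rad or angle between offcut_green_long's own z axis and vertical above 2.81 rad) and linear speed of each of offcut_green_long, offcut_green_short, offcut_orange, frame below 0.02 m/s and x of offcut_green_short in the frame of tray_green between -0.14 and 0.14 m and y of offcut_green_short in the frame of tray_green between -0.082 and 0.082 m and (angle between offcut_green_short's own z axis and vertical below 0.33 rad or angle between offcut_green_short's own z axis and vertical above 2.81 rad) and x of offcut_orange in the frame of tray_orange between -0.14 and 0.14 m and y of offcut_orange in the frame of tray_orange between -0.082 and 0.082 m and (angle between offcut_orange's own z axis and vertical below 0.33 rad or angle between offcut_orange's own z axis and vertical above 2.81 rad) and x of frame in the frame of tray_orange between -0.14 and 0.14 m and y of frame in the frame of tray_orange between -0.082 and 0.082 m and (angle between frame's own x axis and vertical below 0.33 rad or angle between frame's own x axis and vertical above 2.81 rad)); the robot touches nothing.
It fails at once if an offcut is lifted more than 20 mm above the board (height (world z) of any of offcut_green_long, offcut_green_short, offcut_orange above 0.065 m).
It fails at once if a bystander (ruler, glue, jar, flask, pliers, nippers, brush) is moved by more than 30 mm (distance of any of ruler, glue, beads_jar, flask, running_pliers, nippers, brush from where it was at the start of the episode above 0.03 m).
It fails at once if the glue, jar or flask is knocked over (angle between any of glue, beads_jar, flask's own z axis and vertical above 0.6 rad).
It also fails if it takes over 70 s, if anything falls off the work surface, if the arm or the gripper's body presses on something with over 40 N, if the wrist force passes 120 N, or if a joint passes its speed limit or range.

## Working session

There is one attempt and no reset: what is moved stays moved. The work goes in short steps, Python scripts to look and compute and a tool call to move; the robot and the scene stay as the last step left them, time stands still between calls to the robot, and variables do not carry over. Pictures are saved under pics/ and viewed, at most 10 in all, crops included, and the job is handed in when it is done.

Besides the shell and the picture viewer there is one more tool, called after ">>>" as name(argument=value, ...) on one line, values as JSON. carry_out: Moves the arm, as the interface text tells. Its arguments: {"type":"object","properties":{"commands":{"type":"array"},"newtons":{"type":"number"}},"required":["commands"]}

```bash
mkdir -p pics
cat > h.py <<'E'
import numpy as np, cv2
from workcell import ctrl
def model(n):
    m=ctrl.camera_model(n); return m,np.array(m["extrinsics"],float)
def proj(n,P):
    m,E=model(n); P=np.atleast_2d(np.array(P,float)); c=P@E[:3,:3].T+E[:3,3]
    s=np.c_[c[:,0]/-c[:,2],-c[:,1]/-c[:,2]]; s=s*(1+m["k1"]*(s**2).sum(1,keepdims=True))
    return s*[m["fx"],m["fy"]]+[m["cx"],m["cy"]]
def unproj(n,uv,z):
    m,E=model(n); uv=np.atleast_2d(np.array(uv,float)); d=(uv-[m["cx"],m["cy"]])/[m["fx"],m["fy"]]
    s=d.copy()
    for _ in range(20): s=d/(1+m["k1"]*(s**2).sum(1,keepdims=True))
    r=np.c_[s[:,0],-s[:,1],-np.ones(len(s))]@E[:3,:3]; o=-E[:3,:3].T@E[:3,3]
    return o+r*((z-o[2])/r[:,2])[:,None]
def snap(n,f):
    im=np.array(ctrl.read_camera(n)); cv2.imwrite("pics/"+f,im); return im
E
python3 - <<'E'
from h import *
snap("top","t0.png");snap("scene","s0.png")
for n in("top","scene"):
    m,E=model(n);print(n,-E[:3,:3].T@E[:3,3],m["fx"],m["k1"])
s=ctrl.observe();print(s)
E
```

```text
top [ 424.23027057  -11.2681749  1454.37223169] 407.4220099947237 -0.045370233489872305
scene [1164.36027941  468.26493664  829.86066065] 369.89405189762124 -0.1036447333330385
{'t': 0.1, 'qpos': array([ 1.1958001 ,  0.53710075, -0.00441241,  1.53876876,  0.00260881,
        1.06729365, -0.07121315]), 'joint_vel': array([-0.00012221, -0.00064976, -0.0010569 , -0.00290521,  0.00031394,
       -0.00088179,  0.00084497]), 'tau': array([ 1.33507761e-03, -5.72083569e+01,  9.93202664e-01, -2.52234936e+01,
       -5.62435028e-02,  1.34096001e-02,  1.74274692e-05]), 'tcp_pos': array([ 197.33173999, -618.7070384 ,  217.12242721]), 'eef_rot': array([-7.59730041e-04,  9.88100871e-01,  1.53805252e-01, -1.87464150e-04]), 'wrist_force': array([ 0.00293867, -0.14566461,  0.49087297]), 'moment': array([-0.01862913, -0.0393407 ,  0.00144249]), 'finger_force': 0.0, 'grip_width': 0.9987441763099256}
```

View pics/t0.png

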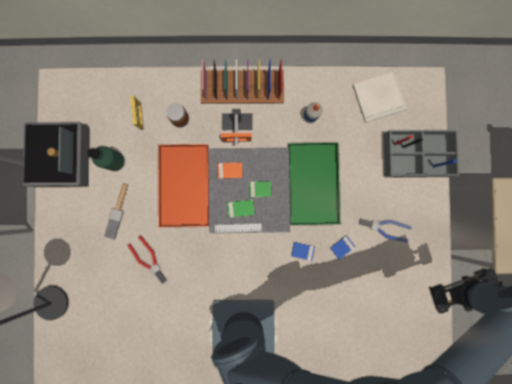

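View pics/s0.png

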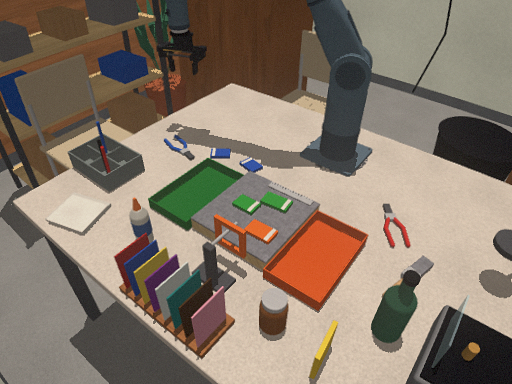

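The top view shows the board at about px (250,190), with the orange tray on its left (+y) and the green tray on its right. The orange offcut is at (230,171), the greens at (261,189) and (241,209). The frame hangs at (236,138), and the ruler is at (238,228). Next I segment and measure.

Run:
```python
from h import *
im=cv2.imread("pics/t0.png"); hsv=cv2.cvtColor(im,cv2.COLOR_BGR2HSV)
def comps(lo,hi,box,z,mn=15):
    x0,y0,x1,y1=box; m=cv2.inRange(hsv,lo,hi)[y0:y1,x0:x1]
    n,l,st,c=cv2.connectedComponentsWithStats(m)
    for i in range(1,n):
        if st[i,4]<mn: continue
        pts=np.argwhere(l==i)[:,::-1]+[x0,y0]
        w=unproj("top",pts,z)[:,:2].astype(np.float32); r=cv2.minAreaRect(w)
        print(st[i],(c[i]+[x0,y0]).round(1),"w",np.round(r[0]),np.round(r[1]),round(r[2],1))
print("orange");comps((3,130,90),(18,255,255),(212,125,288,235),57)
print("green");comps((45,90,60),(85,255,255),(212,145,287,235),57)
print("white");comps((0,0,170),(180,70,255),(212,145,287,235),57,4)
print("trayO");comps((3,130,90),(18,255,255),(150,138,211,235),38,300)
print("trayG");comps((45,90,30),(85,255,255),(285,135,345,230),38,300)
print("board",unproj("top",[[210,148],[288,148],[289,232],[210,232]],45).round())
b=cv2.resize(im[110:240,150:345],None,fx=4,fy=4,interpolation=cv2.INTER_CUBIC);cv2.imwrite("pics/c0.png",b)
s=cv2.imread("pics/s0.png");cv2.imwrite("pics/c1.png",cv2.resize(s[160:300,180:330],None,fx=4,fy=4,interpolation=cv2.INTER_CUBIC))
```

```text
orange
[  9   8  30   9 205] [235.9 136.5] w [676.  22.] [100.  28.] 89.8
[ 11  38  19  15 277] [232.2 169.9] w [562.  35.] [62. 48.] 89.8
green
[ 43  37  16  15 215] [262.8 188.5] w [496. -70.] [52. 48.] 89.7
[ 21  55  21  16 279] [243.2 207.9] w [431.  -3.] [48. 67.] 6.1
white
[  0   0  75   3 189] [245.4 145.8] w [645. -25.] [256.   7.] 89.8
[ 7 18  4 15 38] [220.6 170.3] w [562.  74.] [49.  8.] 5.1
[39 37  4 15 55] [252.5 188.8] w [496. -36.] [10. 48.] 89.7
[17 58  5 14 57] [230.8 209.4] w [426.  38.] [14. 45.] 89.8
[  0  79  75  11 469] [241.5 229.4] w [359. -23.] [253.  34.] 89.7
trayO
[   9    7   49   82 3972] [183. 185.] w [511. 206.] [283. 168.] 0.1
trayG
[   4    8   49   81 3578] [312.5 182.1] w [ 517. -251.] [281. 168.] 0.9
board [[ 640.  111.   45.]
 [ 639. -161.   45.]
 [ 347. -161.   45.]
 [ 349.  111.   45.]]
```

View pics/c0.png

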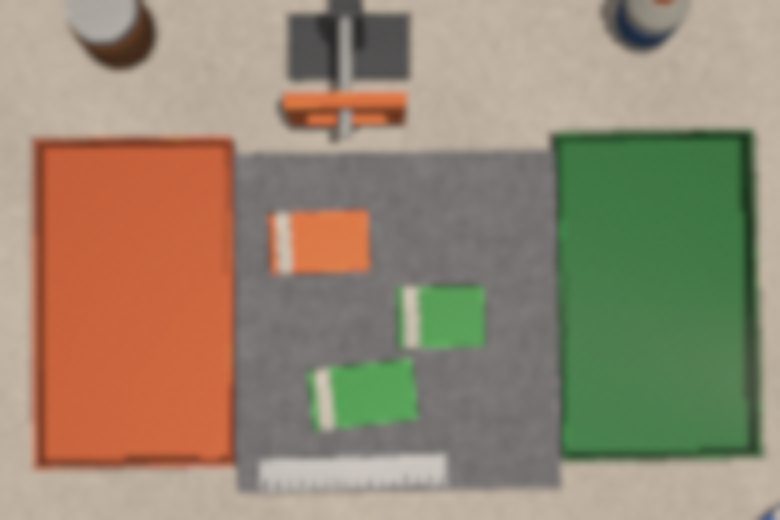

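View pics/c1.png

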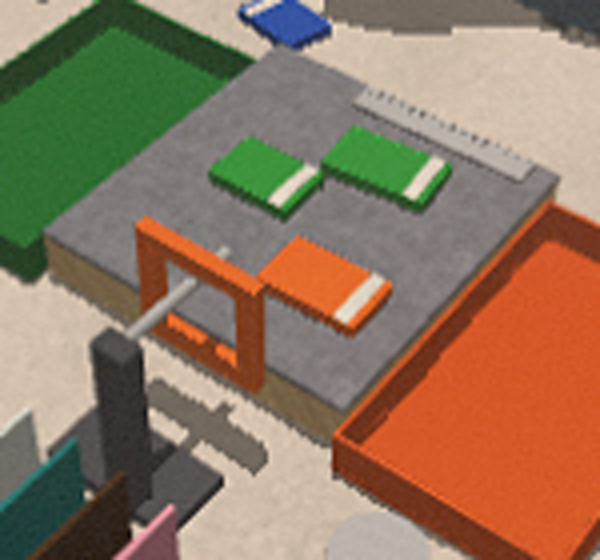

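The crops match the expected layout. The rod tip is at about top px (235,144.5), the post face near (236,113.7), and the frame's top bar around rows 133–137, spanning columns 220–251.

Run:
```python
from h import *
print("tip",unproj("top",[[235,144.5]],132).round(),"post",unproj("top",[[236.2,114]],136).round())
print("frame bar top corners",unproj("top",[[221,133.2],[251.5,133.2],[220.5,137.3],[251.7,137]],153).round())
q=lambda x,y:[180+x/4,160+y/4]
print("scene frame top L/R",unproj("scene",[q(140,218),q(268,290)],153).round())
print("scene tip",unproj("scene",[q(223,252)],132).round(),"post",unproj("scene",[q(130,335)],132).round())
print("jar,glue top",unproj("top",[[176,111]],110).round(),unproj("top",[[314,106]],160).round())
```

```text
tip [[638.  22. 132.]] post [[738.  18. 136.]]
frame bar top corners [[672.  66. 153.]
 [671. -32. 153.]
 [658.  68. 153.]
 [659. -32. 153.]]
scene frame top L/R [[667. -30. 153.]
 [666.  76. 153.]]
scene tip [[642.  20. 132.]] post [[734.  20. 132.]]
jar,glue top [[756. 219. 110.]] [[ 758. -234.  160.]]
```

>>> carry_out(commands=[[[0,0,10],[0.05,0.036,0],0.84],[[0,0,10],[0.05,0.036,0],0.84],[[0,0,10],[0.05,0.036,0],0.84],[[0,0,10],[0.05,0.036,0],0.84],[[0,0,10],[0.03,0.054,0],0.84]])

```text
t: 0.72
tcp_pos: [429.7, -419.8, 217.5]
eef_rot: [0.0, 0.829, 0.56, 0.0]
wrist_force: [1.0, 0.4, 0.6]
grip_width: 0.461
finger_force: 0.0
```

>>> carry_out(commands=[[[0,0,8],[0,0.062,0],0.84],[[0,0,8],[0,0.062,0],0.84],[[0,0,7],[0,0.062,0],0.84],[[0,0,0],[0,0.062,0],0.84],[[0,0,0],[0,0.062,0],0.84]])

```text
t: 1.35
tcp_pos: [427.1, -109.4, 217.9]
eef_rot: [0.0, 0.703, 0.711, -0.0]
wrist_force: [0.9, 0.4, -1.3]
grip_width: 0.162
finger_force: 0.0
```

>>> carry_out(commands=[[[0,0,0],[0,0.062,0],0.84],[[0,0,0],[0,0.062,0],0.84],[[0,0,0],[-0.001,0.052,-0.03],0.84],[[0,0,0],[0,0,-0.05],0.84],[[0,0,0],[0,0,-0.03],0.84]])

```text
t: 1.98
tcp_pos: [425.3, 65.3, 106.0]
eef_rot: [-0.001, 0.702, 0.712, -0.001]
wrist_force: [0.2, -0.5, -0.6]
grip_width: 0.163
finger_force: 0.0
```

>>> carry_out(commands=[[[0,0,0],[0.003,0,-0.03],0.84],[[0,0,0],[0,0,-0.026],0.84],[[0,0,0],[0,0,0],0.84]])

```text
t: 2.35
tcp_pos: [427.9, 64.6, 50.6]
eef_rot: [-0.001, 0.703, 0.712, -0.002]
wrist_force: [0.0, -0.2, 1.3]
grip_width: 0.161
finger_force: 0.0
```

Run:
```python
from h import *
a=snap("scene","s1.png")[160:300,180:380];cv2.imwrite("pics/c2.png",cv2.resize(a,None,fx=4,fy=4,interpolation=cv2.INTER_CUBIC))
s=ctrl.observe();print(s["tcp_pos"],s["wrist_force"])
```

```text
[428.87743162  64.7910367   51.66426981] [0.24876668 0.76249432 0.45378569]
```

View pics/c2.png

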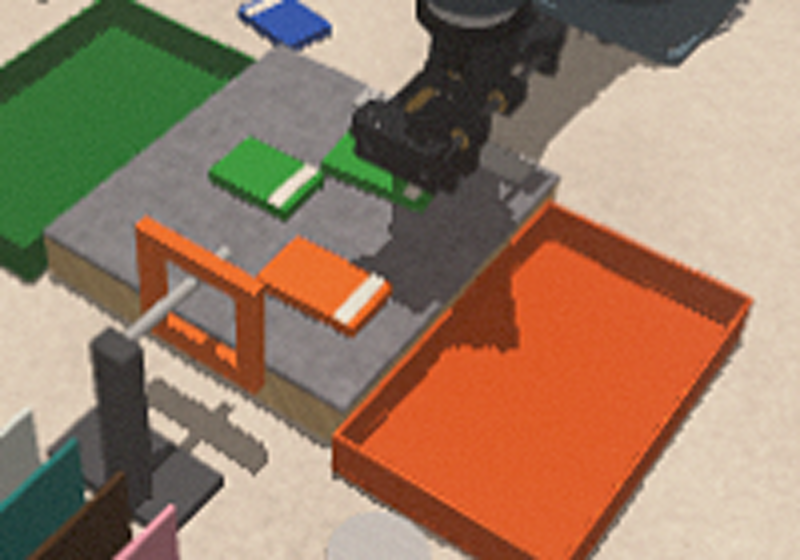

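The fingers stand just left of the long green offcut, clear of the ruler and the other rows. I sweep right.

>>> carry_out(commands=[[[0,0,0],[0,-0.03,0],0.84],[[0,0,0],[0,-0.03,0],0.84],[[0,0,0],[0,-0.03,0],0.84],[[0,0,0],[0.001,-0.03,0],0.84],[[0,0,0],[0.001,-0.03,0],0.84]])

```text
t: 3.02
tcp_pos: [432.4, -86.5, 53.4]
eef_rot: [0.001, 0.703, 0.711, 0.001]
wrist_force: [0.9, 0.1, -0.1]
grip_width: 0.162
finger_force: 0.0
```

>>> carry_out(commands=[[[0,0,0],[0,-0.025,0],0.84],[[0,0,0],[0,-0.025,0],0.84],[[0,0,0],[0.001,-0.025,0],0.84],[[0,0,0],[0,-0.025,0],0.84],[[0,0,0],[0,0,0],0.84]])

```text
t: 3.65
tcp_pos: [433.0, -187.4, 53.1]
eef_rot: [0.001, 0.704, 0.71, 0.0]
wrist_force: [0.2, 0.3, -0.5]
grip_width: 0.159
finger_force: 0.0
```

Run:
```python
from h import *
a=snap("scene","s2.png")[130:300,130:330];b=snap("top","t2.png")[130:250,200:350]
print(ctrl.observe()["tcp_pos"])
A=cv2.resize(a,(400,340));B=cv2.resize(b,(400,320));cv2.imwrite("pics/c3.png",np.hstack([A,np.pad(B,((0,20),(0,0),(0,0)))]))
```

```text
[ 432.95238542 -184.73111303   52.7087014 ]
```

View pics/c3.png

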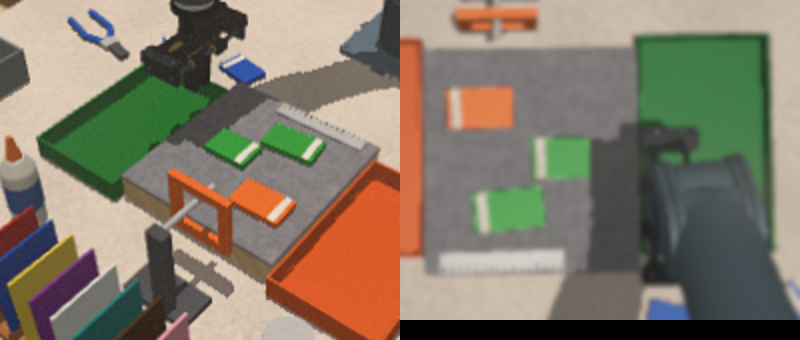

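The picture shows the long green offcut still at its place (scene crop (293,145)), so the tool passed over it. The tips are probably higher when partly open. I'll check where it lies and go again lower with the fingers shut.

>>> carry_out(commands=[[[0,0,0],[0,0,0.03],1],[[0,0,0],[0,0.05,0.02],1],[[0,0,0],[0,0.06,0],1],[[0,0,0],[-0.001,0.06,0],1],[[0,0,0],[-0.001,0.06,0],1]])

```text
t: 4.38
tcp_pos: [430.0, 47.9, 102.5]
eef_rot: [0.0, 0.702, 0.712, 0.0]
wrist_force: [1.1, 0.0, -0.4]
grip_width: 0.004
finger_force: 0.0
```

>>> carry_out(commands=[[[0,0,0],[-0.001,0.023,0],1],[[0,0,0],[0,0,-0.03],1],[[0,0,0],[0,0,-0.015],1],[[0,0,0],[0,0,-0.006],1],[[0,0,0],[0,0,0],1]])

```text
t: 5.0
tcp_pos: [429.4, 67.7, 51.0]
eef_rot: [-0.0, 0.703, 0.711, -0.0]
wrist_force: [-0.6, 0.5, 0.6]
grip_width: 0.007
finger_force: 0.0
```

Run:
```python
from h import *
s0=cv2.imread("pics/s0.png");s2=cv2.imread("pics/s2.png")
for s in(s0,s2):
    m=cv2.inRange(cv2.cvtColor(s,cv2.COLOR_BGR2HSV),(45,120,80),(85,255,255))[185:225,225:300]
    n,l,st,c=cv2.connectedComponentsWithStats(m);print([ (list(st[i]),c[i].round(1)) for i in range(1,n) if st[i,4]>40])
o=ctrl.observe();print(o["tcp_pos"],o["wrist_force"],o["grip_width"])
```

```text
[([np.int32(36), np.int32(7), np.int32(26), np.int32(18), np.int32(253)], array([48.3, 14.9])), ([np.int32(8), np.int32(10), np.int32(23), np.int32(16), np.int32(194)], array([18.6, 16.8]))]
[([np.int32(24), np.int32(7), np.int32(44), np.int32(22), np.int32(315)], array([47.9, 16.3])), ([np.int32(8), np.int32(9), np.int32(23), np.int32(17), np.int32(209)], array([18.3, 16.9]))]
[429.44209335  67.70464547  50.96191582] [-0.56288366  0.52549746  0.6366937 ] 0.007311621638406671
```

>>> carry_out(commands=[[[0,0,0],[0,0,-0.003],1],[[0,0,0],[0,0,-0.002],1],[[0,0,0],[0,0,0],1]])

```text
t: 5.38
tcp_pos: [429.6, 67.6, 46.0]
eef_rot: [0.0, 0.703, 0.711, 0.0]
wrist_force: [0.0, -0.4, -0.1]
grip_width: 0.004
finger_force: 0.0
```

>>> carry_out(commands=[[[0,0,0],[0,-0.012,0],1],[[0,0,0],[0,-0.012,0],1],[[0,0,0],[0,-0.012,0],1],[[0,0,0],[0,-0.012,0],1]])

```text
t: 5.88
tcp_pos: [429.5, 18.5, 45.9]
eef_rot: [0.0, 0.703, 0.711, -0.0]
wrist_force: [-0.6, -0.2, 0.2]
grip_width: 0.008
finger_force: 0.0
```

Run:
```python
from h import *
a=snap("scene","s3.png")[150:290,200:340];b=snap("top","t3.png")[130:250,200:350]
print(ctrl.observe()["tcp_pos"])
A=cv2.resize(a,(400,400));B=cv2.resize(b,(400,320));cv2.imwrite("pics/c4.png",np.hstack([A,np.pad(B,((0,80),(0,0),(0,0)))]))
```

```text
[429.36981417  17.88945519  45.81021497]
```

View pics/c4.png

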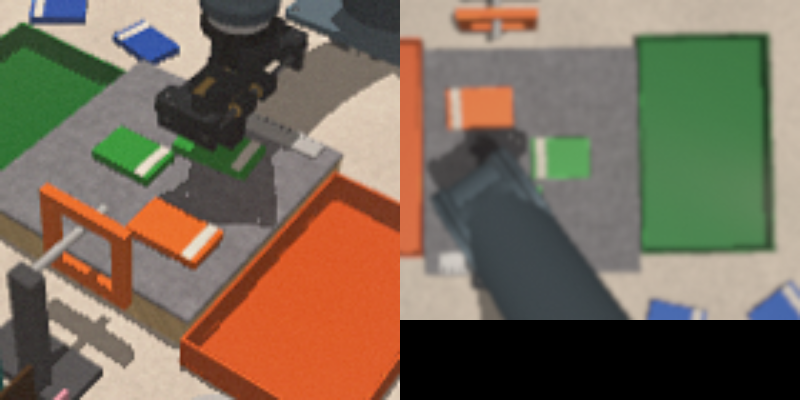

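The offcut is still unmoved at scene crop (220,155) and the tool looks as if it's above it. I check where the TCP projects.

Run:
```python
from h import *
im=cv2.imread("pics/s3.png"); p=ctrl.observe()["tcp_pos"]
for P,c in((p,(0,0,255)),(p+[0,0,64],(0,255,255)),(p+[94,0,64],(255,0,255)),(p+[-94,0,64],(255,0,255)),(p*[1,1,0]+[0,0,45],(255,0,0))):
    u=proj("scene",P)[0];print(u.round(1))
    im=cv2.circle(im,tuple(np.round(u).astype(int)),1,c,-1)
t=cv2.imread("pics/t3.png");print(proj("top",[p,p+[0,0,64]]).round(1))
cv2.imwrite("pics/c5.png",cv2.resize(im[110:260,200:350],None,fx=4,fy=4,interpolation=cv2.INTER_NEAREST))
```

```text
[278.9 204.1]
[280.2 188.5]
[261.7 205. ]
[296.8 173.6]
[278.9 204.3]
[[237.  208.5]
 [236.6 208.4]]
```

View pics/c5.png

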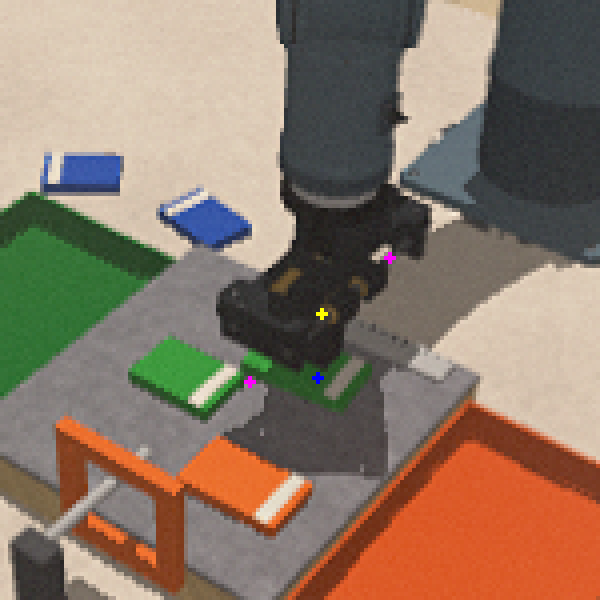

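The projected TCP (blue dot, crop (318,378)) lies clearly below the drawn finger tips, which end near (320,365). So the tips sit well above where the state says. I probe downwards gently onto the offcut to find the true height.

>>> carry_out(commands=[[[0,0,0],[0,0,-0.003],1],[[0,0,0],[0,0,-0.003],1],[[0,0,0],[0,0,0],1]])

```text
t: 6.35
tcp_pos: [429.3, 20.2, 39.6]
eef_rot: [-0.0, 0.702, 0.712, -0.0]
wrist_force: [-0.8, 0.1, 0.4]
grip_width: 0.005
finger_force: 0.0
```

Run:
```python
from h import *
s=ctrl.observe();print(s)
im=cv2.imread("pics/s0.png"); p=np.array([197.5,-619,217.5])
print(proj("scene",[p,p+[0,0,64]]).round(1), proj("top",[p,p+[0,0,64]]).round(1))
t=cv2.imread("pics/t0.png")
g=cv2.cvtColor(im,cv2.COLOR_BGR2GRAY)[25:90,140:230]<45
print("\n".join("".join("#" if v else "." for v in r) for r in g[::2]))
```

```text
{'t': 6.35, 'qpos': array([ 0.26098354,  0.54391174, -0.49475609,  2.18823742,  0.51425309,
        0.52248095, -0.61391404]), 'joint_vel': array([ 0.00188626, -0.00645856, -0.00360531, -0.00215974, -0.00216585,
        0.00322404,  0.0042142 ]), 'tau': array([ 2.87430844e-02, -4.20348895e+01, -4.76578608e+00, -1.24799332e+01,
        4.30527987e-03, -6.87267934e-02, -3.36906477e-02]), 'tcp_pos': array([429.32710033,  20.21638222,  39.63998605]), 'eef_rot': array([-2.44105332e-04,  7.02492645e-01,  7.11690951e-01, -1.23673957e-04]), 'wrist_force': array([-0.78451059,  0.09793742,  0.41506794]), 'moment': array([-0.01938979, -0.11932678, -0.01624641]), 'finger_force': 0.0, 'grip_width': 0.004863827967104195}
[[183.8  76.9]
 [182.2  61.6]] [[444.7 283. ]
 [455.4 286.9]]
...........##..######.....#................#######........................................
.........####...#####....#...####################.........................................
.###......#..#.#####..#..#.......###########..............................................
...........#.#..#######.......#................#
[... 1981 characters left out ...]
...............................................................
........................#..#..............................................................
...........................#..............................................................
..........................##..............................................................
.........................#.##.............................................................
..........................####............................................................
.........................#..#.............................................................
...........................#.#............................................................
```

No contact even at a reading of 39.6. At the start the tips (~row 72) were also about 20 mm above the projected TCP (row 77). So the readings run roughly 20 mm too low, and I keep probing.

>>> carry_out(commands=[[[0,0,0],[0,0,0.02],1],[[0,0,0],[0,0.03,0],1],[[0,0,0],[0,0.018,0],1],[[0,0,0],[0,0,-0.02],1],[[0,0,0],[0,0,-0.006],1]])

```text
t: 6.98
tcp_pos: [428.9, 68.0, 33.2]
eef_rot: [-0.0, 0.702, 0.712, -0.001]
wrist_force: [0.6, -0.6, 1.0]
grip_width: 0.003
finger_force: 0.0
```

>>> carry_out(commands=[[[0,0,0],[0,0,-0.002],1],[[0,0,0],[0,0,-0.002],1],[[0,0,0],[0,0,-0.001],1]])

```text
t: 7.35
tcp_pos: [429.8, 67.6, 29.1]
eef_rot: [0.0, 0.703, 0.711, 0.0]
wrist_force: [0.8, 0.6, 0.0]
grip_width: 0.008
finger_force: 0.0
```

>>> carry_out(commands=[[[0,0,0],[0,0,-0.002],1],[[0,0,0],[0,0,-0.001],1]])

```text
t: 7.6
tcp_pos: [429.6, 67.7, 25.9]
eef_rot: [0.0, 0.703, 0.711, 0.0]
wrist_force: [0.2, -0.0, -0.5]
grip_width: 0.005
finger_force: 0.0
```

>>> carry_out(commands=[[[0,0,0],[0,0,-0.001],1],[[0,0,0],[0,0,-0.001],1]])

```text
t: 7.85
tcp_pos: [429.6, 67.7, 24.6]
eef_rot: [0.0, 0.703, 0.711, -0.0]
wrist_force: [-5.1, -1.1, 27.9]
grip_width: 0.004
finger_force: 13.9
```

>>> carry_out(commands=[[[0,0,0],[0,0,-0.001],1],[[0,0,0],[0,0,-0.001],1]])

```text
t: 8.1
tcp_pos: [429.7, 67.7, 24.4]
eef_rot: [0.001, 0.703, 0.712, -0.001]
wrist_force: [-15.1, -2.9, 64.1]
grip_width: 0.002
finger_force: 32.0
```

Contact with the board came at a reading of 24.9, so the true tip is 20 mm above the reading. I sweep at about 28.

>>> carry_out(commands=[[[0,0,0],[0,0,0.005],1],[[0,0,0],[0,-0.015,0],1],[[0,0,0],[0,-0.02,0],1],[[0,0,0],[0,-0.02,0],1],[[0,0,0],[0,-0.025,0],1]])

```text
t: 8.72
tcp_pos: [429.2, -13.6, 26.5]
eef_rot: [-0.0, 0.703, 0.711, -0.0]
wrist_force: [-0.3, 0.5, 0.6]
grip_width: 0.001
finger_force: 0.4
```

Run:
```python
from h import *
a=snap("scene","s4.png")[130:270,200:340]
s=ctrl.observe();print(s["tcp_pos"],s["wrist_force"])
cv2.imwrite("pics/c6.png",cv2.resize(a,None,fx=3,fy=3,interpolation=cv2.INTER_CUBIC))
m=cv2.inRange(cv2.cvtColor(cv2.imread("pics/s4.png"),cv2.COLOR_BGR2HSV),(45,120,50),(85,255,255))[185:225,225:300]
n,l,st,c=cv2.connectedComponentsWithStats(m);print([ (list(map(int,st[i])),c[i].round(1)) for i in range(1,n) if st[i,4]>20])
```

```text
[428.60689334 -17.755965    26.23684427] [-0.20754261 -3.047879    0.44911762]
[([8, 10, 28, 20, 256], array([20. , 18.4]))]
```

>>> carry_out(commands=[[[0,0,0],[0,-0.03,0.001],1],[[0,0,0],[0,-0.03,0],1],[[0,0,0],[0.001,-0.03,0],1],[[0,0,0],[0,-0.03,0],1],[[0,0,0],[0,-0.025,0],1]])

```text
t: 9.4
tcp_pos: [429.8, -159.0, 27.5]
eef_rot: [-0.0, 0.703, 0.711, -0.0]
wrist_force: [0.7, -0.5, 0.2]
grip_width: 0.006
finger_force: 0.0
```

>>> carry_out(commands=[[[0,0,0],[0.001,-0.025,0],1],[[0,0,0],[0,-0.005,0],1],[[0,0,0],[0,0,0.04],1],[[0,0,0],[0.02,0.05,0.02],1],[[0,0,0],[0.02,0.055,0],1]])

```text
t: 10.02
tcp_pos: [472.8, -81.4, 89.2]
eef_rot: [0.001, 0.704, 0.71, 0.001]
wrist_force: [0.7, -0.2, -0.4]
grip_width: 0.003
finger_force: 0.0
```

>>> carry_out(commands=[[[0,0,0],[0.02,0.055,0],1],[[0,0,0],[0.005,0.012,0],1],[[0,0,0],[0,0,0],1]])

```text
t: 10.4
tcp_pos: [496.1, -14.4, 87.6]
eef_rot: [-0.0, 0.702, 0.712, -0.0]
wrist_force: [0.2, -1.3, -0.1]
grip_width: 0.006
finger_force: 0.0
```

```bash
cat >> h.py <<'E'
def green(f,z=16,cam="scene"):
    im=snap(cam,f); h=cv2.cvtColor(im,cv2.COLOR_BGR2HSV); return im,h
def dump(im,x0,y0,x1,y1):
    h=cv2.cvtColor(im,cv2.COLOR_BGR2HSV)[y0:y1,x0:x1]
    for r in h:
        print("".join("w" if (s<60 and v>150) else "k" if v<45 else ("G" if v>125 else "g") if 45<=a<=85 and s>80 else ("O" if v>215 else "o") if a<=18 and s>130 else "." for a,s,v in r.astype(int)))
E
python3 - <<'E'
from h import *
im=snap("scene","s5.png");s=ctrl.observe();print(s["tcp_pos"],s["wrist_force"])
dump(im,145,155,300,230)
E
```

```text
[495.6762887  -16.02300626  87.45232284] [ 0.31850969 -0.4259936   0.52394872]
wwwwwwwwwwwwwwwwwwwwwwwwwwwwwwwwwwwwww...........wwwwwwwwwwwwwwww..www...............wwwwwwwwwwwwwwwww.kkkkk...............kkkk..kkk..kk..k..wwwwwwwwwwwwww
wwwwwwwwwwwwwwwwwwwwwwwwwwwwwwwwwwwwwwwww.........wwwwwwwwwwwwwww....................wwwwwwwwwwwwwwwwww.kkkkkkkk.......kkkkkkkkkk.k.k.k..k.....wwwwwwwwwwww
wwwwwwwwwwwwwwwwwwwwwwwwwwwwwwwwwwwwwwwwww........wwwwwwwwwwwwwww....................wwwwwwwwwwwwwwwwww..kkkkkkk.kkkkkkkkkkkkkkkkk..kk.k.......wwwwwwwwwwww
wwwwwwwwwwwwwwwwwwwwwwwwwwwwwwwwwwwwwwwwwww......wwwwwwwwwwww.gg.....................wwwwwwwwwwwwwwwww..w.kkkkkkkkkkkkkkkkk.kkk...k.k...k......wwwwwwwwwwww
wwwwwwwwwwwwwwwwwwwwwwwwwwwwwwwwwwwwwwwwwwww.....wwwwwwwwwww.ggggg.wwwwwwwwwwwwwwwwwwwwwwwwwwwwwwwww..www.kkkkkkkk.kkkkkkkk.k.k.kk.k..k.....k..wwwwwwwwwwww
wwwwwwwwwwwwwwwwwwwwwwwwwwwwwwwwwwwwwwwwwwwww..wwwwwwwwwww.Ggggggggggwwwwwwwwwwwwwwwwwwwwwwwwwwwww..wwwww.kkkkkkkkkkkkkkkkkk.kk.k..k........kk.wwwwwwwwwwww
wwwwwwwwwwwwwwwwwwwwwwwwwwwwwwwwwwwwwwwwwwwwwwwwwwwwwwwww.gggggggggggggwwwwwwwwwwwwww
[... 9978 characters left out ...]
oooooOOOOOOOo..........ooooooooooooooooooooo................................
.......wwwwwwwwwwwwwwwwwwwwwwwwwww..gggggggggg........................oooooo....ooooooOOOOOOOoo.......oooooooooooooooooooooo...........................ww..
.......wwwwwwwwwwwwwwwwwwwwwwwwwwwww..ggggggg.........................ooooooo.....ooooooOOOOOOOo.....ooooooooooooooooooooooooo.............................
.......wwwwwwwwwwwwwwwwwwwwwwwwwwwwww...ggggg.ww......................ooooooo......ooooooOOOOOOOo..ooooooooooooooooooooooooooooo..........................o
........wwwwwwwwwwwwwwwwwwwwwwwwwwwwwww..gg..ww.......................ooooooo....ww..ooooooOOOOOOOooooooooooooooooooooooooooooo..ww.......................o
```

The long green offcut now lies in the green tray, next to the board side. The short one is next.

>>> carry_out(commands=[[[0,0,0],[0.001,0.005,-0.03],1],[[0,0,0],[0,0,-0.025],1],[[0,0,0],[0,0,-0.005],1],[[0,0,0],[0,-0.01,0],1],[[0,0,0],[0,-0.015,0],1]])

```text
t: 11.08
tcp_pos: [498.0, -36.6, 28.7]
eef_rot: [0.001, 0.703, 0.711, 0.0]
wrist_force: [-0.3, 0.3, -1.2]
grip_width: 0.007
finger_force: 0.1
```

>>> carry_out(commands=[[[0,0,0],[0,-0.02,0],1],[[0,0,0],[0,-0.025,0],1],[[0,0,0],[0,-0.025,0],1],[[0,0,0],[0.001,-0.03,0],1],[[0,0,0],[0,-0.03,0],1]])

```text
t: 11.7
tcp_pos: [498.6, -168.0, 28.8]
eef_rot: [0.001, 0.703, 0.711, 0.0]
wrist_force: [-0.2, 0.3, 0.0]
grip_width: 0.007
finger_force: 0.0
```

>>> carry_out(commands=[[[0,0,0],[0,-0.028,0],1],[[0,0,0],[0,0,0],1],[[0,0,0],[0,0,0.06],1],[[0,0,0],[0,0.05,0.03],1],[[0,0,-5],[0,0.06,0.01],1]])

```text
t: 12.32
tcp_pos: [499.7, -82.6, 130.3]
eef_rot: [0.002, 0.735, 0.678, 0.001]
wrist_force: [0.6, 0.3, -0.5]
grip_width: 0.003
finger_force: 0.0
```

>>> carry_out(commands=[[[0,0,-10],[0,0.04,0],1],[[0,0,-10],[0.01,0.03,0],1],[[0,0,-10],[0.01,0,0],1],[[0,0,-10],[0.01,0,0],1],[[0,0,-10],[0,0,0],1]])

```text
t: 12.95
tcp_pos: [528.9, -12.3, 128.4]
eef_rot: [-0.0, 0.953, 0.304, 0.001]
wrist_force: [-1.0, -0.2, 0.3]
grip_width: 0.007
finger_force: 0.0
```

>>> carry_out(commands=[[[0,0,-10],[0,0,0],1],[[0,0,-10],[0,0,0],1],[[0,0,-10],[0,0,0],1],[[0,0,-5],[0,0,0],1],[[0,0,0],[0,0,0],1]])

```text
t: 13.58
tcp_pos: [528.3, -12.5, 128.3]
eef_rot: [-0.0, 1.0, 0.007, 0.0]
wrist_force: [-0.3, 0.3, 0.1]
grip_width: 0.006
finger_force: 0.0
```

Run:
```python
from h import *
a=snap("scene","s6.png");b=snap("top","t6.png")
A=cv2.resize(a[130:300,130:330],(400,340));B=cv2.resize(b[125:245,200:350],(400,320));cv2.imwrite("pics/c7.png",np.hstack([A,np.pad(B,((0,20),(0,0),(0,0)))]))
s=ctrl.observe();print(s["tcp_pos"],s["eef_rot"],s["qpos"])
```

```text
[528.37815732 -12.80025396 128.16168837] [-1.03278233e-04  9.99973323e-01  7.30289299e-03  1.04722514e-04] [ 0.15743502  0.46978432 -0.27615638  1.92026294  0.17712933  0.77461203
 -1.77348423]
```

View pics/c7.png

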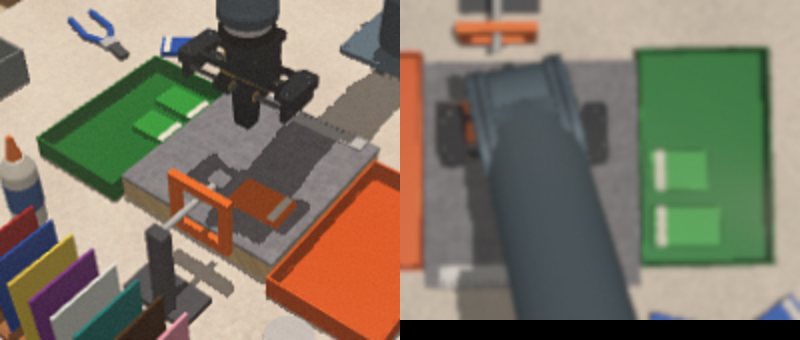

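Both green pieces lie flat in the green tray (top crop (680,170) and (690,225)), and the orange offcut is still in place under the gripper's shadow. Next is the orange offcut, with the tool turned 90° so the body stays clear of the frame.

>>> carry_out(commands=[[[0,0,0],[0.034,-0.011,-0.02],1],[[0,0,0],[0,0,-0.04],1],[[0,0,0],[0,0,-0.03],1],[[0,0,0],[0,0,-0.01],1],[[0,0,0],[0,0,0],1]])

```text
t: 14.3
tcp_pos: [562.4, -24.1, 28.0]
eef_rot: [-0.0, 1.0, 0.006, -0.0]
wrist_force: [0.2, 0.1, -0.2]
grip_width: 0.004
finger_force: 0.0
```

>>> carry_out(commands=[[[0,0,0],[0,0.012,0],1],[[0,0,0],[0,0.015,0],1],[[0,0,0],[0,0.02,0],1],[[0,0,0],[0,0.02,0],1],[[0,0,0],[0,0.02,0],1]])

```text
t: 14.92
tcp_pos: [562.5, 64.7, 28.1]
eef_rot: [-0.0, 1.0, 0.007, 0.0]
wrist_force: [0.2, -0.6, 1.0]
grip_width: 0.006
finger_force: 0.6
```

Run:
```python
from h import *
s=ctrl.observe();print(s["tcp_pos"])
im=snap("scene","s7.png");dump(im[::2,::2],115,100,185,150)
```

```text
[562.52772536  64.70030108  28.06893655]
.........k....kkkkkkkkkkkkkk..................wwwwwwwwwwwwwwwwwwwwwwww
..k......k....kkkkkkkkkkkkkk..................wwwwwwwwwwwwwwwwwwwwwwww
..kkk.kk....w.kkk.kkkkkkkkkk.................wwwwwwwwwwwwwwwwwwwwwwwww
....kkkk.kk...kkkkkkkkkkkkkk.................wwwwwwwwwwwwwwwwwwwwwwwww
...kk......kkkkkkkkkkkkkkkk..................wwwwwwwwwwwwwwwwwwwwwwwww
...kkk.......kkkkkkkkkkkkkkk...............o.wwwwwwwwwwwwwwwwwwwwwwwww
....k..........kkkkkkkkkkkkkk.............oooo.wwwwwwwwwwwwwwwwwwwwwww
............kkk..kkkkkkkkkkk.k...........ooooooo.wwwwwwwwwwwwwwwwwwwww
..........wk.kkkk.kkk.k.kkk.............ooooooooooo.wwwwwwwwwwwwwwwwww
...........kkkko.kk.kkkkkk.............oooooooooooooo.wwwwwwwwwwwwwwww
............kkk..kkkk.kkkk..........k..oooooooooooooooo.wwwwwwwwwwwwww
O.ww..........kkkkkkkkk..kkkk.........oooooOOOooooooooooo.wwwwwwwwwwww
OOO.............kkkkk.....kk.........oooooOOOOOOooooooooooo.wwwwwwwwww
oOOOo...........kkkkk............kk.oooooOOOOOOOOOooooooooooo.wwwwwwww
ooOOOOo.........kkkkk......k.....k.oooooOOOOOOOOOOOoooooooooooo.w
[... 1790 characters left out ...]
wwwwwwwww.ooooooooOOOOOOOOOOOOOOOOOOOOOOOOOOoo.wwwwwwwwwwwwww
...wwwwwwwwwwwwwwwww.oooooooOOOOOOOOOOOOOOOOOOOOOOOOOo.wwwwwwwwwwwwwww
..wwwwwwwwwwwwwwwwwww.ooooooooOOOOOOOOOOOOOOOOOOOOOOoo.wwwwwwwwwwwwwww
.wwwwwwwwwwwwwwwwwwwwww.ooooooooOOOOOOOOOOOOOOOOOOOoo.wwwwwwwwwwwwwwww
wwwwwwwwwwwwwwwwwwwwwwwww.oooooooOOOOOOOOOOOOOOOOOoo.wwwwwwwwwwwwwwwww
wwwwwwwwwwwwwwwwwwwwwwwwwwwooooooooOOOOOOOOOOOOOOOoo.wwwwwwwwwwwwwwwww
wwwwwwwwwwwwwwwwwwwwwwwwwwww.ooooooooOOOOOOOOOOOOoo.wwwwwwwwwwwwwwwwww
wwwwwwwwwwwwwwwwwwwwwwwwwwwww..oooooooOOOOOOOOOOoo.wwwwwwwwwwwwwwwwwww
wwwwwwwwwwwwwwwwwwwwwwwwwwwwwwwwooooooooOOOOOOoooowwwwwwwwwwwwwwwwwwww
wwwwwwwwwwwwwwwwwwwwwwwwwwwwwwwww.ooooooooOOOOOoo.wwwwwwwwwwwwwwwwwwww
```

The orange offcut is moving straight. I keep sweeping, then move up and behind the frame.

>>> carry_out(commands=[[[0,0,0],[0,0.025,0],1],[[0,0,0],[0,0.03,0],1],[[0,0,0],[0,0.025,0],1],[[0,0,0],[0,0,0],1],[[0,0,0],[0,0,0.06],1]])

```text
t: 15.6
tcp_pos: [558.8, 140.6, 84.3]
eef_rot: [0.002, 1.0, 0.006, -0.005]
wrist_force: [0.7, -0.7, 0.2]
grip_width: 0.006
finger_force: 0.0
```

>>> carry_out(commands=[[[0,0,0],[0,0,0.06],0.5],[[0,0,0],[0.02,-0.04,0.02],0.5],[[0,0,0],[0.04,-0.04,0],0.5],[[0,0,0],[0.04,-0.04,0],0.5],[[0,0,0],[0.039,-0.005,0],0.5]])

```text
t: 16.23
tcp_pos: [702.4, 10.0, 167.7]
eef_rot: [0.002, 1.0, 0.002, -0.0]
wrist_force: [0.4, -0.2, 0.2]
grip_width: 0.494
finger_force: 0.0
```

Run:
```python
from h import *
s=ctrl.observe();print(s["tcp_pos"],s["grip_width"])
t=snap("top","t8.png");h=cv2.cvtColor(t,cv2.COLOR_BGR2HSV)
def W(x0,y0,x1,y1):
    m=cv2.inRange(h,(0,0,150),(180,90,255))[y0:y1,x0:x1];n,l,st,c=cv2.connectedComponentsWithStats(m)
    for i in range(1,n):
        if 10<st[i,4]<200: print(st[i],unproj("top",[c[i]+[x0,y0]],16).round())
W(162,150,208,222);print("g");W(292,150,336,220)
dump(t,160,145,212,226)
```

```text
[702.37584221   9.96214141 167.65013718] 0.4943254046824507
g
[ 3 31  6 16 78] [[ 499. -194.   16.]]
[ 3 52  6 16 86] [[ 425. -195.   16.]]
oooooooooooooooooooooooooooooooooooooooooooooooo.www
oooooooooooooooooooooooooooooooooooooooooooooooo.www
oooooooooooooooooooooooooooooooooooooooooooooooo.www
oooooooooooooooooooooooooooooooooooooooooooooooo.www
oooooooooooooooooooooooooooooooooooooooooooooooo....
oooooooooooooooooooooooooooooooooooooooooooooooo....
oooooooooooooooooooooooooooooooooooooooooooooooo....
oooooooooooooooooooooooooooooooooooooooooooooooo....
oooooooooooooooooooooooooooooooooooooooooooooooo....
oooooooooooooooooooooooooooooooooooooooooooooooo....
oooooooooooooooooooooooooooooooooooooooooooooooo....
oooooooooooooooooooooooooooooooooooooooooooooooo....
oooooooooooooooooooooooooooooooooooooooooooooooo....
oooooooooooooooooooooooooooooooooooooooooooooooo....
oooooooooooooooooooooooooooooooooooooooooooooooo....
oooooooooooooooooooooooooooooooooooooooooooooooo....
oooooooooooooooooooooooooooooooooooooooooooooooo....
oooooooooooooooooooooooooooooooooooooooooooooooo....
oooooo
[... 2632 characters left out ...]
OOOOOoo....
ooooooooooooooooooooooooooooooooooooOOOOOOOOOOoo....
ooooooooooooooooooooooooooooooooooooOOOOOOOOOOoo....
ooooooooooooooooooooooooooooooooooooOOOOOOOOOOoo....
ooooooooooooooooooooooooooooooooooooOOOOOOOOOOoo....
oooooooooooooooooooooooooooooooooOoOOOOOOOOOOOoo....
oooooooooooooooooooooooooooooooooooOOOOOOOOOOOoo....
ooooooooooooooooooooooooooooooooooOOOOOOOOOOOOoo....
ooooooooooooooooooooooooooooooooooOOOOOOOOOOOOoo....
ooooooooooooooooooooooooooooooOOOOOOOOOOOOOOOOoo....
ooooooooooooooooooooooooooooooooooooooooOOOOOOoo....
oooooooooooooooooooooooooooooooooooooooooooooooo....
oooooooooooooooooooooooooooooooooooooooooooooooo....
oooooooooooooooooooooooooooooooooooooooooooooooo....
```

The orange offcut lies flat in its tray (top px cols 173–197, rows 165–178). The tool now goes behind the frame, straddling the rod.

>>> carry_out(commands=[[[0,0,0],[-0.001,0.0095,0],0.5],[[0,0,0],[0,0,-0.03],0.5],[[0,0,0],[0,0,-0.025],0.5],[[0,0,0],[0,0,-0.012],0.5],[[0,0,0],[0,0,0],0.5]])

```text
t: 16.9
tcp_pos: [699.4, 27.7, 100.4]
eef_rot: [-0.0, 1.0, 0.006, -0.001]
wrist_force: [0.2, -0.6, -0.9]
grip_width: 0.499
finger_force: 0.0
```

>>> carry_out(commands=[[[0,0,0],[-0.01,0,0],0.5],[[0,0,0],[-0.01,0,0],0.5],[[0,0,0],[-0.01,0,0],0.5]])

```text
t: 17.27
tcp_pos: [670.4, 27.3, 101.9]
eef_rot: [-0.0, 1.0, 0.006, 0.001]
wrist_force: [0.3, 0.0, 1.2]
grip_width: 0.499
finger_force: 0.5
```

Run:
```python
from h import *
a=snap("scene","s9.png")[140:290,190:340]
s=ctrl.observe();print(s["tcp_pos"],s["wrist_force"])
cv2.imwrite("pics/c9.png",cv2.resize(a,None,fx=4,fy=4,interpolation=cv2.INTER_CUBIC))
```

```text
[668.98504887  27.25347309 101.58436191] [-0.50255288 -0.18916023  0.01014425]
```

View pics/c9.png

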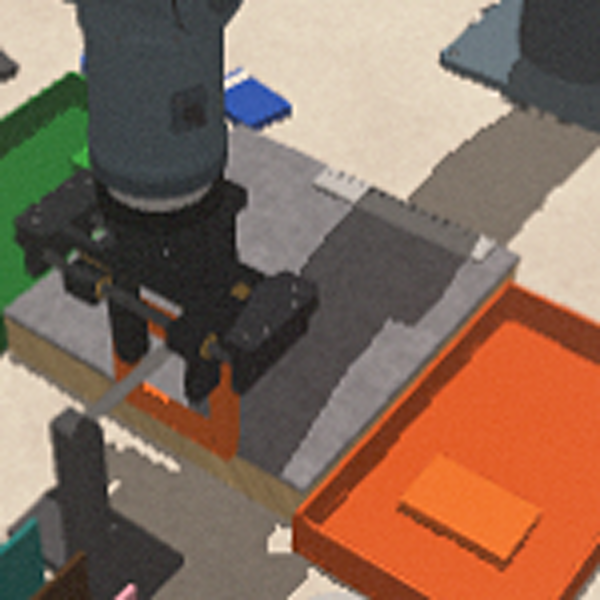

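The fingers straddle the rod and push the frame's top bar (frame at crop (170,390)). The orange offcut lies flat in its tray. I keep pushing off.

>>> carry_out(commands=[[[0,0,0],[-0.008,-0.005,0],0.5],[[0,0,0],[-0.008,0,0],0.5],[[0,0,0],[-0.008,0,0],0.5],[[0,0,0],[-0.008,0,0],0.5],[[0,0,0],[-0.008,0,0],0.5]])

```text
t: 17.95
tcp_pos: [629.8, 22.4, 100.8]
eef_rot: [-0.0, 1.0, 0.006, -0.0]
wrist_force: [0.2, 0.2, 0.9]
grip_width: 0.499
finger_force: 0.0
```

>>> carry_out(commands=[[[0,0,0],[-0.01,0,0],0.5],[[0,0,0],[-0.01,0,0],0.5],[[0,0,0],[0,0,0],0.5],[[0,0,0],[0,0,0],0.5],[[0,0,0],[0,0,0.06],0.5]])

```text
t: 18.58
tcp_pos: [607.4, 21.8, 157.4]
eef_rot: [0.0, 1.0, 0.006, -0.005]
wrist_force: [1.3, -0.6, 0.7]
grip_width: 0.495
finger_force: 0.0
```

Run:
```python
from h import *
im=snap("scene","s10.png");s=ctrl.observe();print(s["tcp_pos"],s["wrist_force"])
dump(im,190,180,290,262)
```

```text
[614.03214036  22.6880429  168.34856856] [ 3.26627841 -0.16424849  5.31519744]
gggggggggggggggggggGGGGGGGGGGgkkkkkk.ko.....kkkk....kkkkkkkkkkkkkk.kkkk..oo...................wwwwww
gggggggggggggggggggggGGGGGGGGGkkkkkkkko.......kk......kkkkkkkkkkkkk..k...o...k................wwwwww
ggggggggggggggggggggggGGGGGGGGg.kkk.k.o.......kk........kkkkkkkkk.kkk.kk..o.................k.wwwwww
ggggggggggggggggggggggggGGGGGGGgg.kkkk.....................kkkk...kkkk.kkk.k................k.wwwwww
ggggggggggggggggGgggggggggGGGGGGGgg.kk.w.kk..................kkkkkk.kkk..kk...............k.k.wwwwww
ggggggggggggggGGGGGgggggggggGGGGGGGw..ww.kkk.................kkk.kkkkkkkkk................kk.wwwwwww
gggggggggggggGGGGGGgGgggggggggGGGGwww.w..kkkkkk.............kk.kkkkkk.k..k.............k..k..wwwwwww
ggggggggggggGGGGGGGGGgGgggggggggG.www....kkkkk.kk..........kkkkkkkkkkkkkk..............k.k.....wwwww
gggggggggggGGGGGGGGGGGGgGgggggggg.ww.....kkkkk.kkk........kkk.kkkk.kkkkkk..............kkk.w.....www
gggggggggGGGGGGGGGGGGGGGGgGgggggggg......kkkkkkkkk.......kkkkkkkk.kkkk.k............k.kkk..w.......w
ggggggggGGG
[... 6560 characters left out ...]
wwwwwwww.....................www...............................................oooooooooooOOOO
wwwwwwwwwwwwww...................w..................................................oooooooooooOOOOO
wwwwwwwwwwwwww.............wwwwwww.................................................oooooooooooOOOOOO
wwwwwwwwwwwwww.............wwwwwww................................................oooooooooooOOOOOOO
wwwwwwwwwwwwww.............wwwwwww...............................................oooooooooooOOOOOOOO
wwwwwwwwwwwwww.............wwwwwwww.............................................oooooooooooOOOOOOOOO
wwwwwwwwwwwwww.............wwwwwwwwww..........................................oooooooooooOOOOOOOOOO
```

Run:
```python
from h import *
P=unproj("scene",[[247,212],[228,233.5],[274,225],[253,248]],57)
print(P.round(),P.mean(0).round())
```

```text
[[529. -32.  57.]
 [632. -19.  57.]
 [523.  64.  57.]
 [631.  69.  57.]] [579.  21.  57.]
```

The frame lies flat on the board, centred near (579, 21). To keep it off the orange offcut, I'll pull it from inside its opening towards the robot, then to the left.

>>> carry_out(commands=[[[0,0,0],[-0.032,-0.001,-0.02],1],[[0,0,0],[0,0,-0.05],1],[[0,0,0],[0,0,-0.045],1],[[0,0,0],[0,0,-0.02],1],[[0,0,0],[0,0,0],1]])

```text
t: 19.25
tcp_pos: [579.4, 21.5, 26.3]
eef_rot: [-0.0, 1.0, 0.006, 0.0]
wrist_force: [1.4, 0.1, 0.4]
grip_width: 0.005
finger_force: 0.0
```

>>> carry_out(commands=[[[0,0,0],[-0.015,0,0.001],1],[[0,0,0],[-0.015,0,0],1],[[0,0,0],[-0.02,0,0],1],[[0,0,0],[-0.025,0,0],1],[[0,0,0],[-0.025,0,0],1]])

```text
t: 19.88
tcp_pos: [479.8, 21.5, 28.0]
eef_rot: [-0.0, 1.0, 0.006, 0.002]
wrist_force: [0.9, 1.1, -0.4]
grip_width: 0.006
finger_force: 0.2
```

>>> carry_out(commands=[[[0,0,0],[-0.025,0,0],1],[[0,0,0],[-0.015,0,0],1],[[0,0,0],[0.025,0,0],1],[[0,0,0],[0,0.015,0],1],[[0,0,0],[0,0.015,0],1]])

```text
t: 20.5
tcp_pos: [463.7, 52.1, 27.1]
eef_rot: [-0.0, 1.0, 0.006, 0.0]
wrist_force: [-0.7, -0.6, 0.5]
grip_width: 0.007
finger_force: 0.5
```

Run:
```python
from h import *
im=snap("scene","s11.png");s=ctrl.observe();print(s["tcp_pos"],s["wrist_force"])
dump(im[::2,::2],110,75,175,120)
```

```text
[463.42440968  54.90290342  27.08981945] [-0.25920296  2.76762073 -0.78818128]
......wwwwwwwwwwwwwwwwwwwww.......................k..............
......wwwwwwwwwwwwwwwwwwwww......................................
.....wwwwwwwwwwwwwwwwwwwwww......................................
.....wwwwwwwwwwwwwwwwwwwwww............kk........................
.....wwwwwwwww.wwwwwwwwwwww......................................
wwwwwwwwwwww.ww...wwwwwwww...............www.....................
wwwwwwwwww.ww......wwwwwww...............wwwwww..................
gwwwwwwwww...........wwwww...............wwwwwww.................
gggwwwwwwww...........wwww...............wwwwwwww................
gggggwwwwwww..........wwwww..............wwwwwwwww...............
ggggggg.wwwwww......wwwwwww..............wwwwwwww................
gggggggggGwwwww...www....w.k............wwwwwww..................
Ggggggggggggw......w.......k...........kkkwwww...................
GGGgggggggg................kkk........kkkkwww................ww..
GGGGGggggg..............kkkkkkkkk..kkkkkk.ww................wwwww
GGGGGGwggw.............k.w.kkkk
[... 1248 characters left out ...]
ooooo..oooo........oooooooooooooo.wwwwww
........................ooooooooooo.........oooooooooooooooo.wwww
.......ww..................ooooooo.........oooooOOOooooooooooo.ww
......ww....................oooooo........oooooOOOOOOooooooooooo.
.....ww.......................ooo........oooooOOOOOOOOOoooooooooo
....ww..................................oooooOOOOOOOOOOOooooooooo
...ww..................................oooooOOOOOOOOOOOOOOooooooo
..ww..................................oooooOOOOOOOOOOOOOOOOOooooo
www..................................oooooooooOOOOOOOOOOOOOOOOOoo
w...................................oooooooooooOOOOOOOOOOOOOOOOOO
....................................ooooOooooooOOOOOOOOOOOOOOOOOO
```

>>> carry_out(commands=[[[0,0,0],[0,0.02,0],1],[[0,0,0],[0,0.02,0],1],[[0,0,0],[0,0.018,0],1],[[0,0,0],[0,-0.01,0],1],[[0,0,0],[0,0,0.05],1]])

```text
t: 21.18
tcp_pos: [460.2, 97.0, 74.8]
eef_rot: [0.001, 1.0, 0.006, -0.004]
wrist_force: [0.6, -0.8, -0.3]
grip_width: 0.001
finger_force: 0.0
```

>>> carry_out(commands=[[[0,0,0],[0.002,-0.05,0],1],[[0,0,0],[0,-0.045,0],1],[[0,0,0],[0,0,-0.03],1],[[0,0,0],[0,0,-0.02],1],[[0,0,0],[0,0,0],1]])

```text
t: 21.8
tcp_pos: [464.2, 2.8, 26.0]
eef_rot: [0.0, 1.0, 0.005, -0.001]
wrist_force: [-0.9, -0.3, 0.2]
grip_width: 0.003
finger_force: 0.0
```

Run:
```python
from h import *
im=snap("scene","s12.png");s=ctrl.observe();print(s["tcp_pos"],s["wrist_force"])
dump(im[::2,::2],115,95,175,120)
```

```text
[464.57093417   3.08053542  26.4756685 ] [-0.20747711  0.7590945  -0.33769542]
..............kkkok...kk.........................wwwwwwwwwww
.............kkk...kk..kkkk..k.....k............wwwwwwwwwwww
...............k.kkkkk.k..kkk.....kk...........wwwwwwwwwwwww
.................kkkkko....k.....k............wwwwwwwwwwwwww
.................kkkkk.....k....kkk..........wwwwwwwwwwwwwww
.................kkkkkk.....kk.kk............wwwwwwwwwwwwwww
.................kkkkkk.....kkkkk...........wwwwwwwwwwwwwwww
............w....kkkkkk.....k.k.o.......w....wwwwwwwwwwwwwww
.................kkkkkk.....kkkoooOo.........wwwwwwwwwwwwwww
..................kkkk.....okkoooOOooo.......wwwwwwwwwwwwwww
..........................oooo..oooOOOOo...o.wwwwwwwwwwwwwww
.........................oooo......oooOOOOoooo.wwwwwwwwwwwww
........................ooooo........oooOOOOoooo.wwwwwwwwwww
.......................ooooo...........ooOOOooooooo.wwwwwwww
......................ooooo............oOOOoooooooooo.wwwwww
......................ooooo...........oOOOooooooooooooo.wwww
..ww..................ooooooo.........OOOooOOOooooooooooo.ww
.ww....................oooooooo......OOOooOOOOOOooooooooooo.
ww........................oooooOow..OOOoooOOOOOOOOoooooooooo
w..........................oooOOOOooOOOoooooOOOOOOOooooooooo
.............................oooOOOOOOoooooOOOOOOOOOOooooooo
................................ooOOOoOooooOOOOOOOOOOOOooooo
................................ooooooooooOOOOOOOOOOOOOOOOoo
...............................ooooooooooOOOOOOOOOOOOOOOOOOO
..............................oooooOooooOOOOOOOOOOOOOOOOOOOO
```

>>> carry_out(commands=[[[0,0,0],[0.001,0.015,0.001],1],[[0,0,0],[0,0.015,0],1],[[0,0,0],[0,0.02,0],1],[[0,0,0],[0,0.025,0],1],[[0,0,0],[0,0.025,0],1]])

```text
t: 22.48
tcp_pos: [466.5, 106.3, 28.3]
eef_rot: [-0.0, 1.0, 0.007, 0.0]
wrist_force: [0.3, 0.2, -0.7]
grip_width: 0.002
finger_force: 0.0
```

>>> carry_out(commands=[[[0,0,0],[0,0.025,0],1],[[0,0,0],[0,0.015,0],1],[[0,0,0],[0,0,0],1],[[0,0,0],[0,0,0.06],1],[[0,0,0],[0,-0.06,0.03],1]])

```text
t: 23.1
tcp_pos: [468.1, 91.0, 118.2]
eef_rot: [-0.001, 1.0, 0.009, 0.002]
wrist_force: [1.9, -1.9, 0.4]
grip_width: 0.008
finger_force: 0.0
```

>>> carry_out(commands=[[[0,0,0],[0,-0.06,0],1],[[0,0,0],[0,-0.06,0],1],[[0,0,0],[0,-0.03,0],1],[[0,0,0],[0,0,0],1]])

```text
t: 23.6
tcp_pos: [465.7, -65.4, 115.8]
eef_rot: [0.001, 1.0, 0.003, -0.0]
wrist_force: [0.2, 0.3, 0.5]
grip_width: 0.007
finger_force: 0.0
```

Run:
```python
from h import *
im=snap("scene","s13.png");t=snap("top","t13.png");s=ctrl.observe();print(s["tcp_pos"],s["wrist_force"])
dump(im[::2,::2],130,95,185,150);print();dump(t,156,142,214,230)
```

```text
[466.18654262 -61.67928117 115.81524164] [-0.30916703 -0.07836443  0.61842432]
................................wwwwwwwwwwwwwwwwwwwwwww
...............................wwwwwwwwwwwwwwwwwwwwwwww
....................w..........wwwwwwwwwwwwwwwwwwwwwwww
...................wwww.......wwwwwwwwwwwwwwwwwwwwwwwww
..................wwwwwww....wwwwwwwwwwwwwwwwwwwwwwwwww
....................wwwwwww.wwwwwwwwwwwwwwwwwwwwwwwwwww
......................wwww..wwwwwwwwwwwwwwwwwwwwwwwwwww
.........................w....wwwwwwwwwwwwwwwwwwwwwwwww
..............................wwwwwwwwwwwwwwwwwwwwwwwww
..............................wwwwwwwwwwwwwwwwwwwwwwwww
............................o.wwwwwwwwwwwwwwwwwwwwwwwww
...........................oooo.wwwwwwwwwwwwwwwwwwwwwww
..........................ooooooo.wwwwwwwwwwwwwwwwwwwww
.........................oOOoooooooo.wwwwwwwwwwwwwwwwww
.........................OOOOooooooooo.wwwwwwwwwwwwwwww
........................OOOOOOOooooooooo.wwwwwwwwwwwwww
.......................oOOOooOOOoooooooooo.wwwwwwwwwwww
......................oOOOOOooOOOooooooooooo.wwwwwwwwww
.............
[... 6551 characters left out ...]
ooooooooooooooooooooooooooooooooooooooooooOoo......
w..ooooooooooooooooooooooooooooooooooooooooooooooOoo......
w..oooooooooooooooooooooooooooooooooooooooooooooOOoo......
w..ooooooooooooooooooooooooooooooooooooooooooooOOOoo......
w..ooooooooooooooooooooooooooooooooooooooooooooOOooo......
w..ooooooooooooooooooooooooooooooooooooooooooooooooo......
ww.ooooooooooooooooooooooooooooooooooooooooooooooooo......
ww.ooooooooooooooooooooooooooooooooooooooooooooooooo......
ww..ooo...................................................
ww.........................................ww...w..ww.....
wwwwwwwwwwwwwwwwwwwwwwwwwwwwwwwwwwwwwwwwwwwwwwwwwwwww.....
wwwwwwwwwwwwwwwwwwwwwwwwwwwwwwwwwwwwwwwwwwwwwwwwwwwww.....
```

The scene view shows the frame inside the orange tray. I check flat against leaning on the wall by matching edges in both views.

```bash
cat > fit.py <<'E'
from h import *
from scipy.optimize import differential_evolution
from scipy.ndimage import map_coordinates
from scipy.spatial.transform import Rotation as R
G={}
for n,f in(("scene","s13.png"),("top","t13.png")):
    g=cv2.imread("pics/"+f).astype(np.float32); g=cv2.GaussianBlur(g,(0,0),0.8)
    G[n]=np.hypot(cv2.Sobel(g,cv2.CV_32F,1,0),cv2.Sobel(g,cv2.CV_32F,0,1)).max(2).clip(0,60)
t=np.linspace(-1,1,30)
def ring(h): return np.vstack([np.c_[t*h,0*t+h],np.c_[t*h,0*t-h],np.c_[0*t+h,t*h],np.c_[0*t-h,t*h]])
L=np.vstack([ring(50),ring(34)]); L=np.c_[L,0*L[:,0]+6]
def score(v):
    x,y,z,yaw,rx=v; P=R.from_euler("zx",[yaw,rx]).apply(L)+[x,y,z]
    return -sum(w*map_coordinates(G[n],proj(n,P)[:,::-1].T,order=1,mode="nearest").mean() for n,w in(("scene",1),("top",1)))
for nm,b in(("flat",[(420,510),(160,250),(9,11),(-.5,.5),(-.02,.02)]),("tilt",[(420,510),(130,250),(8,45),(-.5,.5),(-.5,.5)])):
    r=differential_evolution(score,b,seed=1,maxiter=150,popsize=15,tol=1e-6);print(nm,r.x.round(2),round(r.fun,2))
E
timeout 500 python3 fit.py
```

```text
Traceback (most recent call last):
  File "fit.py", line 16, in <module>
    r=differential_evolution(score,b,seed=1,maxiter=150,popsize=15,tol=1e-6);print(nm,r.x.round(2),round(r.fun,2))
  File "fit.py", line 14, in score
    return -sum(w*map_coordinates(G[n],proj(n,P)[:,::-1].T,order=1,mode="nearest").mean() for n,w in(("scene",1),("top",1)))
            ~~~^^^^^^^^^^^^^^^^^^^^^^^^^^^^^^^^^^^^^^^^^^^^^^^^^^^^^^^^^^^^^^^^^^^^^^^^^^^^^^^^^^^^^^^^^^^^^^^^^^^^^^^^^^^^^
  File "fit.py", line 14, in <genexpr>
    return -sum(w*map_coordinates(G[n],proj(n,P)[:,::-1].T,order=1,mode="nearest").mean() for n,w in(("scene",1),("top",1)))
                                       ~~~~^^^^^
  File "h.py", line 6, in proj
    m,E=model(n); P=np.atleast_2d(np.array(P,float)); c=P@E[:3,:3].T+E[:3,3]
        ~~~~~^^^
  File "h.py", line 4, in model
    m=ctrl.camera_model(n); return m,np.array(m["extrinsics"],float)
ValueError: time passes only in moves, steps and waits
```

Too many camera_model calls, so I cache it.

```bash
sed -i 's/^def model/from functools import lru_cache\n@lru_cache\ndef model/' h.py; timeout 500 python3 fit.py; python3 -c "
from h import *
s=ctrl.observe();print(s['t'],s['tcp_pos'])"
```

```text
flat [ 4.6245e+02  1.7175e+02  9.0000e+00  9.0000e-02 -0.0000e+00] -98.55
tilt [ 4.6191e+02  1.6761e+02  8.0000e+00  9.0000e-02 -2.2000e-01] -101.63
23.7 [466.18654262 -61.67928117 115.81524164]
```

```bash
sed -i '/^for nm/,$d' fit.py
cat >> fit.py <<'E'
for rx in(-.4,-.35,-.3,-.25,-.2,-.15,-.1,-.05,0,.05):
    z=4+6*np.cos(rx)+50*abs(np.sin(rx))
    f=lambda v:score((v[0],v[1],z,v[2],rx))
    r=differential_evolution(f,[(440,490),(140,200),(-.3,.3)],seed=1,maxiter=60);print(rx,r.x.round(2),round(r.fun,1))
E
timeout 550 python3 fit.py
```

```text
-0.4 [4.6273e+02 1.6235e+02 6.0000e-02] -99.1
-0.35 [4.6226e+02 1.6249e+02 8.0000e-02] -99.9
-0.3 [4.493e+02 1.615e+02 8.000e-02] -99.6
-0.25 [4.6251e+02 1.6261e+02 9.0000e-02] -98.6
-0.2 [4.6228e+02 1.6094e+02 3.0000e-02] -98.0
-0.15 [ 4.6239e+02  1.6986e+02 -1.0000e-02] -96.8
-0.1 [4.6201e+02 1.7029e+02 3.0000e-02] -97.4
-0.05 [4.6268e+02 1.7051e+02 5.0000e-02] -97.5
0 [4.6283e+02 1.7091e+02 6.0000e-02] -97.7
0.05 [4.4932e+02 1.7125e+02 9.0000e-02] -96.6
```

Run:
```python
from h import *
t=cv2.imread("pics/t13.png");b=cv2.imread("pics/t0.png")
print("top G: now, rows 178..222 step 3, cols 166..212 step 2")
for r in range(178,224,3): print(r," ".join("%3d"%v for v in t[r,166:214:2,1]))
print("before");
for r in (190,205,217): print(r," ".join("%3d"%v for v in b[r,166:214:2,1]))
for y in(110,115,118.5,122): print(y,proj("top",[[462,y,38]]).round(1),end=" ")
for y,z in((121,16),(114,49),(221,16)): print((y,z),proj("top",[[462,y,z]]).round(1),proj("scene",[[412,y,z],[512,y,z]]).round(1).tolist())
```

```text
top G: now, rows 178..222 step 3, cols 166..212 step 2
178 102 101 102 109 122 118 117 118 116 115 115 114 112 112 112 113 103 106 106 106 102  95 117 117
181 102 101 102 102 103 103 103 103 104 105 104 104 104 105 105 106 106 106 106 107 107  94 121 123
184 101 102 101 102 103 103 103 104 104 104 104 105 105 106 105 106 106 107 106 106 108  95 123 123
187 102 102 103 102 104 104 104 103 103 104 104  96  96  99  93  92  88  91  90  86 105  95 120 120
190 103 102 102 103 104 103 103  95  95  99 105 101 100 101 101 102 101 101 104  88 104  93 118 118
193 103 103 104 104 104 105  98  99 107 102  98  98  96 102 106 104 103  99 105  88 100  98 126 126
196 103 103 103 104 104 104 102 103 102  93 105 106 106 107 107 108 108  94 101  94 104 100 126 124
199 102 104 104 104 105 105 106 104  95  86 105 107 107 108 107 108 108 102 102  99 101 101 122 125
202 104 104 104 104 104 105 102  98  96  84 106 107 107 107 107 108 108 106 103  95  85  93 117 118
205 103 104 104 105 105 105 103  99 100  88 105 108 108 108 108 108 109 109 103  95  80  89 118 119
208 104 104 104 105 105 106 103 101 102  82  
[... 420 characters left out ...]
09 110 109 110 111 104  85 119 116
223 102 103 102 103 104 104 105 102  95  95  95  95  95  96  96  96  97 104 108 106  94  81 115 117
before
190  98  99  98 100 100 100 101 100 100 100 101 101 101 102 103 103 103 103 103 103 104  90 112 114
205  99 100 100 100 100 101 102 101 101 103 102 104 103 104 104 104 104 104 104 105 104  86 114 115
217 101 101 101 101 101 101 102 102 102 104 103 104 104 104 105 105 106 106 105 106 100  79 111 113
110 [[210.5 199.2]] 115 [[209.1 199.2]] 118.5 [[208.1 199.3]] 122 [[207.1 199.3]] (121, 16) [[208.  199.4]] [[308.9, 222.1], [291.3, 241.1]]
(114, 49) [[209.1 199.2]] [[308.2, 213.4], [290.2, 232.3]]
(221, 16) [[179.6 199.5]] [[337.6, 236.7], [320.9, 257.4]]
```

The rim is covered at rows 200–216 of the top view (col 206: about 82, was 104), so the frame's near corner probably leans on the tray wall. I'll hook it from inside the opening, low in the tray, and drag it further in.

>>> carry_out(commands=[[[0,0,0],[-0.003,0.06,0],1],[[0,0,0],[0,0.06,0],1],[[0,0,0],[0,0.06,0],1],[[0,0,0],[0,0.045,0],1],[[0,0,0],[0,0,-0.04],1]])

```text
t: 24.32
tcp_pos: [464.9, 170.9, 77.7]
eef_rot: [-0.003, 1.0, 0.011, 0.003]
wrist_force: [0.4, -0.8, -1.1]
grip_width: 0.001
finger_force: 0.0
```

>>> carry_out(commands=[[[0,0,0],[0,0,-0.03],1],[[0,0,0],[0,0,-0.025],1],[[0,0,0],[0,0,-0.015],1],[[0,0,0],[0,0,-0.008],1],[[0,0,0],[0,0,0],1]])

```text
t: 24.95
tcp_pos: [463.4, 163.7, -2.1]
eef_rot: [-0.0, 1.0, 0.006, -0.0]
wrist_force: [0.5, 0.5, -0.0]
grip_width: 0.002
finger_force: 0.0
```

Inside the opening with no contact (true tip about 18 mm). I go a bit lower, then drag left.

>>> carry_out(commands=[[[0,0,0],[0,0,-0.006],1],[[0,0,0],[0,0.01,0],1],[[0,0,0],[0,0.01,0],1],[[0,0,0],[0,0.012,0],1],[[0,0,0],[0,0.012,0],1]])

```text
t: 25.58
tcp_pos: [463.5, 208.5, -8.0]
eef_rot: [-0.0, 1.0, 0.006, 0.0]
wrist_force: [0.4, -1.2, 0.9]
grip_width: 0.006
finger_force: 0.5
```

>>> carry_out(commands=[[[0,0,0],[0,0.006,0],1],[[0,0,0],[0,-0.008,0],1],[[0,0,0],[0,0,0.05],1],[[0,0,0],[0,0,0.06],1],[[0,0,0],[0,-0.06,0],1]])

```text
t: 26.2
tcp_pos: [467.2, 149.2, 106.1]
eef_rot: [-0.003, 1.0, 0.009, 0.005]
wrist_force: [1.6, -1.9, -1.2]
grip_width: 0.006
finger_force: 0.0
```

>>> carry_out(commands=[[[0,0,0],[0,-0.06,0.03],1],[[0,0,0],[0,-0.06,0.03],1],[[0,0,0],[0,-0.06,0],1],[[0,0,0],[0,-0.06,0],1],[[0,0,0],[0,0,0],1]])

```text
t: 26.82
tcp_pos: [462.2, -92.7, 157.7]
eef_rot: [0.001, 1.0, 0.001, -0.0]
wrist_force: [-0.6, -0.4, 0.3]
grip_width: 0.006
finger_force: 0.0
```

```bash
python3 - <<'E'
from h import *
im=snap("scene","s14.png");t=snap("top","t14.png");s=ctrl.observe();print(s["tcp_pos"],s["t"])
for r in range(178,224,3): print(r," ".join("%3d"%v for v in t[r,160:214:2,1]))
E
sed -i 's/s13/s14/;s/t13/t14/;s/(140,200)/(150,240)/;s/for rx in.*/for rx in(-.35,-.2,-.1,0,.1,.2):/' fit.py; timeout 500 python3 fit.py
```

```text
[462.87786967 -87.1427345  157.59446378] 26.925
178  74  98 101 102 102 101 110 121 118 117 118 116 115 115 114 114 112 112 113 103 106 105 106 102  95 116 118
181  73 100 101 102 102 101 102 103 103 103 104 105 104 104 104 105 105 105 105 105 106 106 107 108  94 121 124
184  73 100 102 102 102 102 102 103 104 104 104 105 104 105 105 105 105 105 105 106 108 107 107 107  96 123 123
187  74 100 102 102 103 102 103 103 102 103 103 104 106 107 100  96 100 106 112 118 106 104 108 109  96 120 121
190  74  99 102 102 103 103 112 124 113 113 115 119 125 126 124 124 124 125 125 126 115 102 108 108  93 117 118
193  74 100 102 103 103 103 104 114 119 119 122 118 110 107 101 104 111 111 109 117 118 108 108 108  97 126 125
196  74 100 102 103 104 103 104 116 126 106 104 105 105 106 106 107 107 106 110 121 129 113 108 112 100 125 125
199  74 100 102 103 103 104 102 113 123 100 104 105 106 107 107 108 107 109 106 119 129 107 108 112 100 122 125
202  73 100 103 103 104 104 104 117 123  99 104 106 106 107 107 107 107 109 106 119 127  99 108 111  94 117 118
205  71 100 103 103 105 104 105 123 124 109 
[... 314 characters left out ...]
4 105 104 103 117 119 120 124 128 126 126 127 127 127 127 127 128 123 105 104  81 114 118
217  73 102 104 104 104 105 105 109 119 125 120 117 112 106 107 113 116 112 110 107 107 108 110 104  82 115 118
220  72 101 104 104 105 105 105 105 105 106 107 107 108 108 108 108 109 109 109 110 110 110 112 104  84 118 117
223  71  99 102 102 103 103 103 104 104 104 102  95  95  95  95  96  96  96  97  97 104 109 106  94  81 115 117
-0.35 [4.5113e+02 1.9356e+02 6.0000e-02] -90.3
-0.2 [4.5197e+02 1.9191e+02 5.0000e-02] -96.0
-0.1 [4.5305e+02 1.9281e+02 9.0000e-02] -100.7
0 [4.5192e+02 1.9325e+02 8.0000e-02] -105.9
0.1 [4.5309e+02 1.9379e+02 7.0000e-02] -100.4
0.2 [4.5157e+02 1.9441e+02 1.2000e-01] -93.2
```

The frame now lies flat, well off the wall (centre about (452,193), flat fit clearly best). All four pieces are in place, so I hand in.

```bash
python3 -c "
from h import *
print(ctrl.sign_off())"
```

```text
the job is handed in; nothing more can be done
None
```

I handed the job in with all three offcuts and the orange frame lying flat in the trays of their own colour, going by the camera images. The sign-off gave no verdict. It took about 27 s of the 70 s, and I saw no sign that a bystander moved, though I did not measure them at the end.

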